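# Step the decade box up four clicks

### The job

The strain-gauge bridge has to be trimmed: on the blue decade resistance box, turn the dial next to the red and black terminals clockwise by exactly four clicks from where it stands. Push the side of its bar knob round with a fingertip, gently, without pinching the knob or pressing down on it. Leave the other two dials and everything else on the bench as they are, and finish with the hand clear.

Things in the scene. Friction and masses are not known exactly. Their poses are not given: they have to be found in the camera images.
- decade_box: Decade resistance box, fixed: blue case with a level dark panel on top, 135 (its x) x 350 (its y) x 90 mm high; origin at the centre of its underside, z up. Three like dials at x = 0, y = +60 (next to the terminals), -33 and -126 mm. Red and black terminals and a brass post, 27 mm high, 18 mm wide, at y = +150, x = +30, -8, -42 mm.
- dial_terminal (a joint): Angle of the dial to turn (rad), growing clockwise seen from above; at the start on one of the positions 0 to 3. One click is 24 deg (0.4189 rad); positions 0 to 10, then stops. Leaving a click takes up to 0.09 N m (about 4 N near the bar's end), fading to nothing half-way; from there the dial snaps on to the next click by itself and stays.
- dial_terminal_top (a point): Centre of the top of the bar knob of the dial to turn, on its axis, 121 mm above the bench. Dial: aluminium skirt 70 mm in diameter, 1 to 6 mm above the panel; across it a black bar 58 mm long, 13 mm wide, 6 to 31 mm above the panel, as long on both sides of the axis, with a white line on top from the middle to the pointer end.
- dial_terminal_pointer (a point): The pointer end of that bar: middle of its end face, 29 mm from the axis, half-way up (18.5 mm above the panel). The line from the axis to it is the direction of the bar.
- dial_middle (a joint): Angle of the middle dial, same build, to be left alone.
- dial_middle_pointer (a point): Pointer end of the middle dial's bar, 29 mm from its axis, 18.5 mm above the panel.
- dial_far (a joint): Angle of the third dial, same build, to be left alone.
- dial_far_pointer (a point): Pointer end of the third dial's bar, 29 mm from its axis, 18.5 mm above the panel.
- tray: Shallow stainless instrument tray fixed to the bench, 190 by 280 mm, 22 mm high; origin at the centre of its underside.
- forceps_mid (a point): Steel forceps lying loose in the tray, 140 mm long, 12 mm thick; point near its middle.
- probe_mid (a point): Loose probe with square aluminium handle lying in the tray, 160 mm long, 9 mm thick; point near its middle.
- weight_big_mid (a point): Loose brass calibration weight, 48 mm in diameter, 51 mm high with its knob, on the bench behind the box; its centre.
- weight_small_mid (a point): Loose brass calibration weight, 34 mm in diameter, 41 mm high with its knob, on the bench behind the box; its centre.
- trimmer_grip (a point): Loose yellow trimming screwdriver, 160 mm long, lying on the bench in front of the box; the middle of its handle.
- beaker_mid (a point): Loose glass beaker, 68 mm in diameter, 85 mm high, behind the tray; its centre.
- saline_mid (a point): Loose clear plastic bottle with blue cap, 56 mm in diameter, 150 mm high, behind the tray; its centre.

How it is judged:
On the way:
1. the fingers push the dial through its fourth click (contact force between the fingers and dial_terminal above 0.3 N and distance of dial_terminal_pointer from where it was at the start of the episode above 0.036 m).
At the end, for the whole second after the job is handed in: The dial beside the terminals rests on the click four positions (96 degrees, within 6) clockwise of where it stood at the start, so on one of the positions 4 to 7, and nothing touches it (distance of dial_terminal_pointer from where it was at the start of the episode between 0.041 and 0.0451 m and value of joint dial_terminal between 1.5 and 3.1 rad).
It fails at once if the bar knob is pinched or pressed down on (both halves of the bar loaded at once) (contact force between the fingers and dial_terminal_c16 above 2 N and contact force between the fingers and dial_terminal_c17 above 2 N).
It fails at once if the dial is pressed roughly, with over 20 N (contact force between the fingers and dial_terminal above 20 N).
It fails at once if another dial is turned by half a click or more (distance of any of dial_middle_pointer, dial_far_pointer from where it was at the start of the episode above 0.006 m).
It fails at once if a loose thing is lifted, carried or knocked over 20 mm away (distance of any of forceps_mid, probe_mid, weight_big_mid, weight_small_mid, trimmer_grip, beaker_mid, saline_mid from where it was at the start of the episode above 0.02 m).
It also fails if it takes over 45 s, if anything falls off the work surface, if the arm or the gripper's body presses on something with over 40 N, if the wrist force passes 120 N, or if a joint passes its speed limit or range.

### The arm

A 7-joint arm with a two-finger parallel gripper is mounted at the origin on the work surface. World frame = base frame: x ahead of the robot, y to its left, z up, the work surface at z = 0. Lengths are in m, angles in rad, forces in N, time in s.
With the tool pointing down it reaches from about 0.35 to 0.9 m from the base axis. Payload 19.9 kg.
Tool frame: the origin (TCP) lies on the centre line of the jaws, within the pads' length; the fingertips stand 19 mm ahead of it and the grasp point (between the pads) is the TCP (r.tip_extent is the z of the fingertips in the tool frame, in m); z points along the fingers, x is the direction in which the jaws open and shut, and the axes are right-handed (so a half turn about z gives the same grasp; the last joint's range is limited). The gripper opens to 85 mm and grips with 20 to 120 N. Pads are 22 mm wide; open, the fingers measure 114 mm over their backs; the gripper's body (76 mm by 85 mm) begins 54 mm behind the grasp point. The pads swing forward as they close: fully open they stand 13 mm farther back than shut.
Start: joints at [1.137, 0.417, -0.01, 1.614, 0.005, 1.111, -0.053], TCP at [0.239, -0.577, 0.25] pointing down, gripper open.
Joint ranges: [-2.81, 2.81], [-0.39, 2.02], [-1.27, 1.25], [0.06, 2.57], [-1.19, 4.33], [0.19, 2], [-2.82, 2.82]. Speed limits (rad/s): [1.89, 1.89, 2.39, 2.39, 3.01, 3.01, 3.01].

### API

Orientations are given as a unit quaternion [x, y, z, w].
In Python, from bench import r gives the robot as it stands.
- The arm moves only by the tool arm_command, never from a script. Its arguments are lists of equal length, an entry for each row: "travel": the shift along the tool's x, y, z in mm, a list of three; "turn": the turn about the tool's z in rad; "gripper": the opening, from -1 (shut) to 1 (fully open). In form: {"travel": [[tx, ty, tz], ...], "turn": [turn, ...], "gripper": [gripper, ...]}. A call has 1 to 10 rows; each row is the pose to reach, as a shift and turn from the pose commanded when the call began, along the tool's axes at that moment; what a row does not reach only later rows make up. A row lasts 1/12 s, in which the tool goes at most 41.7 mm and 7.16 degrees, less where a joint would pass 70% of its speed; a pose out of reach is approached as far as the arm can. A call with a gripper value outside its range is refused whole. The fingers move at their own pace and stop on an object; "newtons" is the grip in N (left out, the last holds). Time passes only in rows, so rows that repeat a pose let the fingers close. It gives the time, the measured TCP pose, the force and the opening at its end, in the units of the state.
- r.get_obs(): the state, without advancing time (a new reading comes with each control period).
- r.capture(name): name is "scene" or "side" or "wrist"; returns a dict with "color" (400x640x3 uint8, red, green, blue), "fovy" (degrees; the focal length in pixels is half the picture's height over the tangent of half this angle, whatever the lens; pixels are square), "cx", "cy" (the principal point, pixels), "dist" ([k1, k2, p1, p2, k3] as OpenCV has them; the pictures are not rectified), "pose" (4x4, takes a point from camera to world coordinates). Camera axes: x right, y down, z forward; pixel columns grow to the right and rows downward; lengths in m; the calibration is good to about 2 mm. A picture is of the moment at which its call begins. There is no depth.
- r.job_done(): hands the job in, once; it reports no verdict.
The state is a dict: "clock": time; "qpos": joint angles; "joint_velocities": joint speeds; "joint_torque": joint torques, N m; "tcp_pos": TCP position; "tool_rot": TCP orientation; "contact_force": force on the tool from outside, world axes, zero at the start; "torque": the same for the moment, N m; "opening": opening from 0.0 (shut) to 1.0 (fully open).
Only numpy, scipy, OpenCV 4.12 (cv2) and the standard library are available. Lean on these libraries where they do the work, as an engineer would, in place of code of your own. Each camera call takes 0.05 s, during which the arm holds its last target.

## Working session

There is one attempt and no reset: what is moved stays moved. The work goes in short steps, Python scripts to look and compute and a tool call to move; the robot and the scene stay as the last step left them, time stands still between calls to the robot, and variables do not carry over. Pictures are saved under pics/ and viewed, and the job is handed in when it is done.

Besides the shell and the picture viewer there is one more tool, called after "Request:" in YAML: its name, and indented under it one key for each argument. arm_command: Moves the arm, as the interface text tells. Its arguments: {"type":"object","properties":{"travel":{"type":"array","items":{"type":"array","items":{"type":"number"}}},"turn":{"type":"array","items":{"type":"number"}},"gripper":{"type":"array","items":{"type":"number"}},"newtons":{"type":"number"}},"required":["travel","turn","gripper"]}

```bash
mkdir -p pics; ls; python3 - <<'E'
from bench import r
import cv2
o=r.get_obs();print(o, r.tip_extent)
for n in ["scene","side","wrist"]:
    c=r.capture(n);cv2.imwrite(f"pics/{n}0.png",c["color"][:,:,::-1]);print(n,c["fovy"],c["cx"],c["cy"],c["dist"],c["pose"])
E
```

```text
pics
{'clock': 0.0, 'qpos': array([ 1.13647261,  0.41797511, -0.0103174 ,  1.61421982,  0.00470058,
        1.11069823, -0.05300914]), 'joint_velocities': array([ 5.17838521e-04,  6.06002955e-05,  7.98340517e-04,  4.88807093e-04,
       -6.29096066e-05,  1.71296703e-04, -9.50402496e-06]), 'joint_torque': array([ 1.47274099e-03, -8.64447498e+01,  6.80233240e-01, -4.34901023e+01,
        1.91646401e-02,  7.32851797e-03, -1.51208513e-05]), 'tcp_pos': array([ 0.23911435, -0.57707426,  0.2496403 ]), 'tool_rot': array([ 8.31507597e-01, -5.55513014e-01, -5.54122107e-04, -3.16796082e-04]), 'contact_force': array([0.75028536, 0.21715695, 0.28489149]), 'torque': array([ 0.00137902, -0.04656115, -0.02392177]), 'opening': 0.9980394481972841} 0.019
scene 55.86967328240239 316.0407019873041 198.5819522617442 [-0.04437499  0.          0.          0.          0.        ] [[ 0.05453625  0.80944681 -0.58465516  1.04954641]
 [ 0.9984281  -0.05178698  0.02143438 -0.05176589]
 [-0.01292753 -0.5849051  -0.81099871  0.78225337]
 [ 0.          0.          0.          1.        ]]
side 46.951689706940286 308.09494605358447 195.5079488412237 [-0.04280728  0.          0.          0.          0.        ] [[-0.98639343 -0.10798374  0.12396579  0.44917155]
 [-0.1643591   0.66493882 -0.72858936  0.75555135]
 [-0.00375387 -0.73905066 -0.67363939  0.84157409]
 [ 0.          0.          0.          1.        ]]
wrist 60.46929355778598 322.0380425140702 199.5699495251548 [0.02112237 0.         0.         0.         0.        ] [[ 0.38212469 -0.88958784 -0.25022828  0.3014814 ]
 [-0.9241095  -0.36829837 -0.1018722  -0.55135723]
 [-0.00153439  0.27016621 -0.96281248  0.3734442 ]
 [ 0.          0.          0.          1.        ]]
```

View pics/scene0.png

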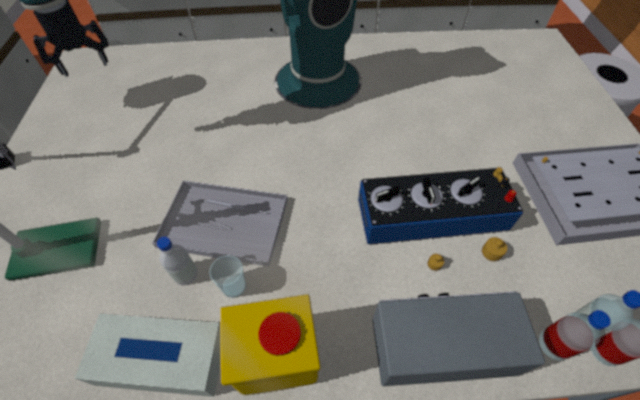

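View pics/side0.png

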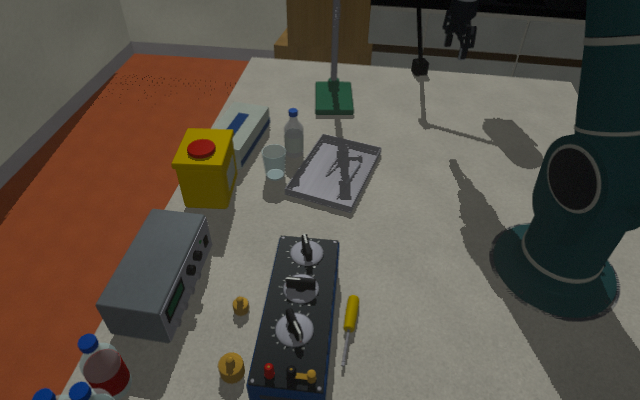

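```bash
cat > h.py <<'E'
import numpy as np,cv2
from bench import r
def ray(c,u,v):
    f=200/np.tan(np.radians(c["fovy"]/2))
    K=np.array([[f,0,c["cx"]],[0,f,c["cy"]],[0,0,1]])
    p=cv2.undistortPoints(np.array([[[u,v]]],float),K,np.array(c["dist"],float))[0,0]
    P=np.array(c["pose"]);return P[:3,3],P[:3,:3]@np.array([p[0],p[1],1])
def at(c,u,v,z):
    o,d=ray(c,u,v);return o+d*(z-o[2])/d[2]
def proj(c,X):
    f=200/np.tan(np.radians(c["fovy"]/2))
    K=np.array([[f,0,c["cx"]],[0,f,c["cy"]],[0,0,1]])
    M=np.linalg.inv(np.array(c["pose"]))
    rv=cv2.Rodrigues(M[:3,:3])[0]
    return cv2.projectPoints(np.array(X,float).reshape(-1,3),rv,M[:3,3],K,np.array(c["dist"],float))[0][:,0]
def crop(c,name,x0,x1,y0,y1,s):
    cv2.imwrite(f"pics/{name}.png",cv2.resize(np.ascontiguousarray(c["color"][y0:y1,x0:x1,::-1]),None,fx=s,fy=s,interpolation=cv2.INTER_CUBIC))
E
```

```text
(no output)
```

The scene view shows the box around (440,205), with the terminals at its right end (505,190). The target dial is at about (467,190). The side view has that dial at (294,328).

```bash
python3 - <<'E'
from h import *
c=r.capture("scene");crop(c,"sc1",350,530,155,255,4.4)
c=r.capture("side");crop(c,"sd1",230,390,230,400,3.5)
E
```

```text
(no output)
```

View pics/sc1.png

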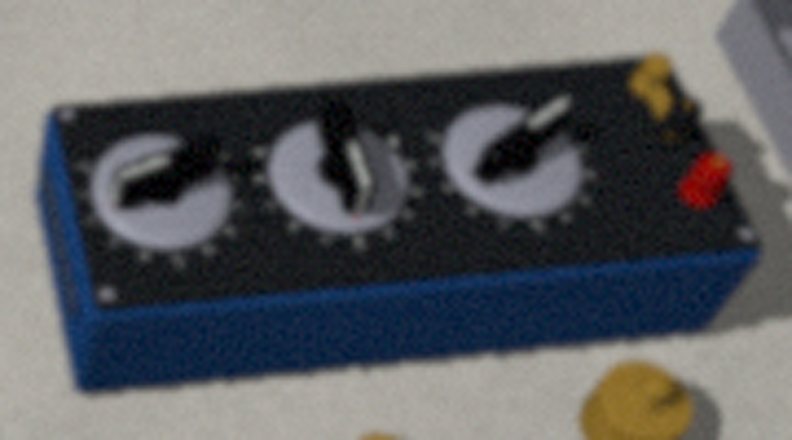

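View pics/sd1.png

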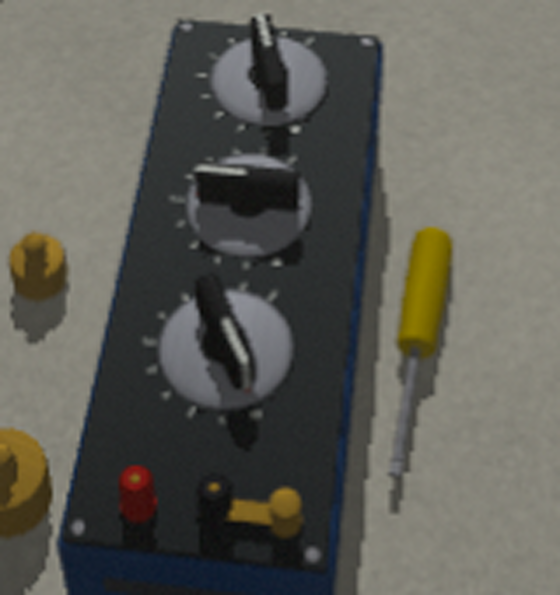

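```bash
cat > fit.py <<'E'
from h import *
from scipy.optimize import least_squares
C={n:r.capture(n) for n in("scene","side")}
q={"scene":np.array([[100,308],[757,250],[660,60],[52,110]])/4.4+[350,155],
"side":np.array([[178,22],[62,543],[330,570],[382,40]])/3.5+[230,230]}
L=np.array([[.0675,-.175],[.0675,.175],[-.0675,.175],[-.0675,-.175]])
def W(p,l,z):
    l=np.atleast_2d(l);c,s=np.cos(p[2]),np.sin(p[2])
    return np.c_[l[:,0]*c-l[:,1]*s+p[0],l[:,0]*s+l[:,1]*c+p[1],np.full(len(l),z)]
def res(p,ns=("scene","side")): return np.concatenate([(proj(C[n],W(p,L,.09))-q[n]).ravel() for n in ns])
for ns in (("scene",),("side",),("scene","side")):
    s=least_squares(res,[.6,.25,0],args=(ns,));print(ns,s.x,np.abs(s.fun).round(1))
p=s.x
ax=W(p,[0,.06],.121)[0];print("axis",ax,"mid",W(p,[0,-.033],.121)[0])
print("axis px",[ (n,proj(C[n],ax)[0]) for n in C])
# white line ends
for n,pts,off,k in(("scene",[[525,128],[568,100]],[350,155],4.4),("side",[[219,318],[247,385]],[230,230],3.5)):
    P=[at(C[n],*(np.array(a)/k+off),.121)[:2] for a in pts]
    d=P[1]-P[0];print(n,P,"dir",np.degrees(np.arctan2(d[1],d[0])), "from axis",np.degrees(np.arctan2(*(P[1]-ax[:2])[::-1])),np.linalg.norm(P[1]-ax[:2]))
E
python3 fit.py
```

```text
('scene',) [0.55749126 0.24975754 0.04877826] [2.5 2.2 3.2 0.  1.8 2.8 2.3 1.6]
('side',) [0.55345873 0.24859053 0.04625995] [1.1 2.6 1.9 0.5 1.7 2.1 1.3 2.6]
('scene', 'side') [0.55487678 0.2492913  0.04825759] [2.9 1.1 2.6 0.9 1.3 3.6 2.7 2.5 2.  2.5 2.6 0.9 1.  2.4 0.5 2.5]
axis [0.55198245 0.30922145 0.121     ] mid [0.55646867 0.21632971 0.121     ]
axis px [('scene', array([469.30571777, 183.03475   ])), ('side', array([293.96308729, 320.75384319]))]
scene [array([0.55492174, 0.30837345]), array([0.53841944, 0.33592317])] dir 120.92163969795499 from axis 116.92807719960798 0.029948910906312506
side [array([0.55440581, 0.30983738]), array([0.53353161, 0.34508218])] dir 120.63670919253653 from axis 117.22645039394916 0.04032896805634239
```

Request:
arm_command:
  travel:
    - [-716,-590,0]
    - [-716,-590,0]
    - [-716,-590,0]
    - [-716,-590,0]
    - [-716,-590,0]
    - [-716,-590,0]
    - [-716,-590,0]
    - [-716,-590,0]
    - [-716,-590,0]
    - [-716,-590,0]
  turn: [-1.72,-1.72,-1.72,-1.72,-1.72,-1.72,-1.72,-1.72,-1.72,-1.72]
  gripper: [-1,-1,-1,-1,-1,-1,-1,-1,-1,-1]
  newtons: 20

```text
clock: 1.18
tcp_pos: [0.361, -0.177, 0.2505]
tool_rot: [0.999, 0.039, 0.0, 0.0]
contact_force: [2.5, -0.9, -0.1]
opening: 0.001
```

```bash
cat > go.py <<'E'
from h import *
from scipy.spatial.transform import Rotation as R
def rel(xyz,yawdeg):
    o=r.get_obs();T=R.from_quat(o["tool_rot"]);M=T.as_matrix()
    y0=np.degrees(np.arctan2(M[1,0],M[0,0]))
    print("t",round(float(o["clock"]),2),"tcp",o["tcp_pos"].round(4),"yaw",y0.round(1),"F",o["contact_force"].round(2),"open",round(float(o["opening"]),2),"q7",o["qpos"][6].round(2),"tilt",M[2].round(3))
    print("travel",(M.T@(np.array(xyz)-o["tcp_pos"])*1000).round(1),"turn",np.radians(-((yawdeg-y0+180)%360-180)).round(3))
E
python3 -c "
from go import *
rel([.51,.31,.25],31)"
```

```text
t 1.18 tcp [ 0.361  -0.177   0.2505] yaw 4.5 F [ 2.46 -0.95 -0.15] open 0.0 q7 0.45 tilt [ 0.     0.001 -1.   ]
travel [ 1.865e+02 -4.739e+02  2.000e-01] turn -0.463
```

Request:
arm_command:
  travel:
    - [186,-474,0]
    - [186,-474,0]
    - [186,-474,0]
    - [186,-474,0]
    - [186,-474,0]
    - [186,-474,0]
    - [186,-474,0]
    - [186,-474,0]
    - [186,-474,0]
    - [186,-474,0]
  turn: [-0.463,-0.463,-0.463,-0.463,-0.463,-0.463,-0.463,-0.463,-0.463,-0.463]
  gripper: [-1,-1,-1,-1,-1,-1,-1,-1,-1,-1]

```text
clock: 2.02
tcp_pos: [0.4852, 0.2208, 0.2503]
tool_rot: [0.965, 0.264, 0.0, 0.0]
contact_force: [0.7, -0.9, 0.1]
opening: 0.002
```

```bash
python3 -c "
from go import *
rel([.51,.31,.25],31)"
```

```text
t 2.02 tcp [0.4852 0.2208 0.2503] yaw 30.6 F [ 0.66 -0.86  0.07] open 0.0 q7 -0.19 tilt [ 0.  0. -1.]
travel [ 66.7 -64.1   0.3] turn -0.007
```

Request:
arm_command:
  travel:
    - [50,-50,0]
    - [50,-50,0]
    - [50,-50,0]
    - [50,-50,0]
  turn: [0,0,0,0]
  gripper: [-1,-1,-1,-1]

```text
clock: 2.35
tcp_pos: [0.5019, 0.289, 0.2498]
tool_rot: [0.964, 0.266, -0.0, -0.0]
contact_force: [-0.2, -0.3, 0.2]
opening: 0.001
```

```bash
python3 -c "
from go import *
rel([.51,.31,.25],31)
for n in ('wrist','side'):
    c=r.capture(n);cv2.imwrite(f'pics/{n}2.png',c['color'][:,:,::-1])
rel([.51,.31,.25],31)"
```

```text
t 2.35 tcp [0.5019 0.289  0.2498] yaw 30.8 F [-0.21 -0.27  0.24] open 0.0 q7 -0.31 tilt [-0.001 -0.001 -1.   ]
travel [ 17.7 -13.9  -0.2] turn -0.004
t 2.45 tcp [0.5023 0.2866 0.2501] yaw 30.6 F [1.36 0.04 0.57] open 0.0 q7 -0.31 tilt [-0.001  0.    -1.   ]
travel [ 18.5 -16.2   0. ] turn -0.007
```

View pics/wrist2.png

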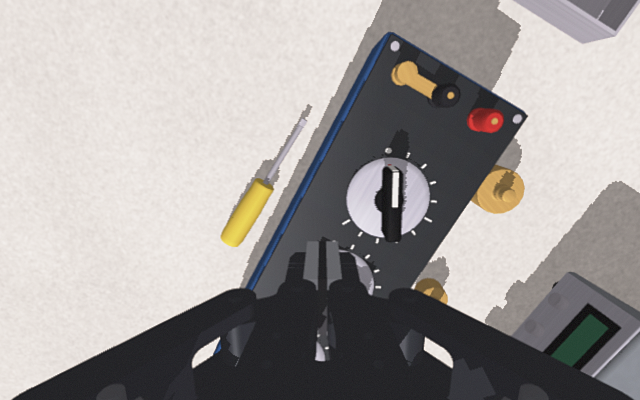

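View pics/side2.png

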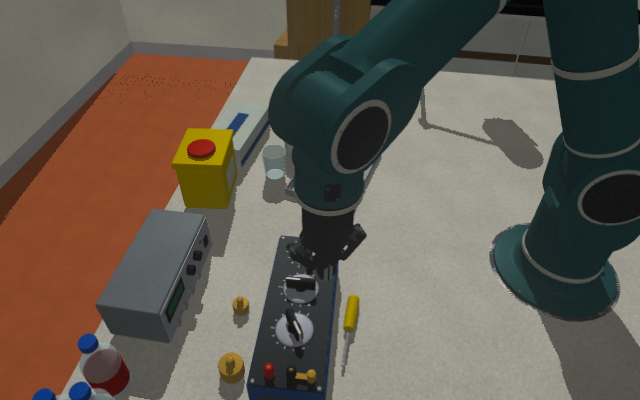

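```bash
python3 - <<'E'
from go import *
c=r.capture('wrist');np.save('w.npy',c['color']);crop(c,'wz',260,460,130,290,4)
E
```

```text
(no output)
```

View pics/wz.png

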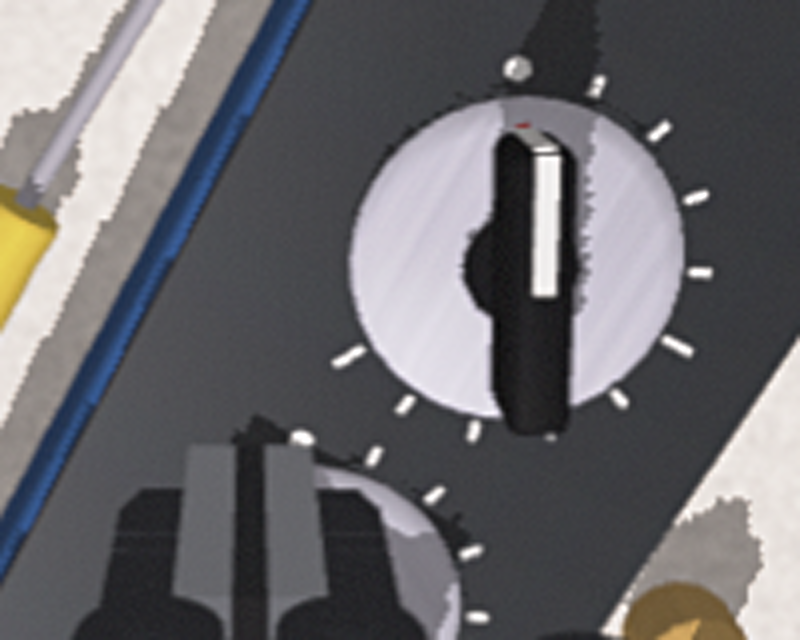

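```bash
python3 - <<'E'
from go import *
c=r.capture('wrist')
px=lambda a:(np.array(a)/4+[260,130])
S=at(c,*px((518,258)),.096);A=at(c,*px((546,297)),.121);B=at(c,*px((547,153)),.121)
d=B-A;print("skirt ctr",S,"A",A,"B",B,np.linalg.norm(d),np.degrees(np.arctan2(d[1],d[0])))
for e in((350,258),(685,258),(518,97),(518,422)): print(np.linalg.norm(at(c,*px(e),.096)-S))
o=r.get_obs();M=R.from_quat(o["tool_rot"]).as_matrix();t=o["tcp_pos"]
# plane tool y=-11 mm
for a in((187,445),(315,445),(118,500),(385,500),(150,488),(360,488),(232,445),(265,445)):
    O,D=ray(c,*px(a));Ot=M.T@(O-t);Dt=M.T@D
    k=(-.011-Ot[1])/Dt[1];print(a,((Ot+k*Dt)*1000).round(1))
E
```

```text
skirt ctr [0.55280532 0.31013064 0.096     ] A [0.55396565 0.30952695 0.121     ] B [0.53847599 0.33289514 0.121     ] 0.028035724475532726 123.53849322131943
0.03515185107510333
0.03483984493487907
0.03379155854567893
0.03678713145034783
(187, 445) [ -7.7 -11.   15.5]
(315, 445) [  6.2 -11.   15.5]
(118, 500) [-14.  -11.    1.4]
(385, 500) [ 12.5 -11.    1.4]
(150, 488) [-11.  -11.    4.3]
(360, 488) [ 10.2 -11.    4.3]
(232, 445) [ -2.8 -11.   15.5]
(265, 445) [  0.8 -11.   15.5]
```

```bash
python3 -c "
from go import *
rel([.5196,.3187,.200],25.5)"
```

```text
t 2.55 tcp [0.5026 0.2861 0.2504] yaw 30.6 F [ 0.22  0.08 -0.5 ] open 0.0 q7 -0.31 tilt [-0.     0.001 -1.   ]
travel [ 31.2 -19.4  50.4] turn 0.088
```

Request:
arm_command:
  travel:
    - [16,-10,20]
    - [31,-19.5,35]
    - [31,-19.5,50]
    - [31,-19.5,65]
    - [31,-19.5,80]
    - [31,-19.5,90]
    - [31,-19.5,90]
    - [31,-19.5,90]
    - [31,-19.5,90]
  turn: [0.04,0.09,0.09,0.09,0.09,0.09,0.09,0.09,0.09]
  gripper: [-1,-1,-1,-1,-1,-1,-1,-1,-1]

```text
clock: 3.3
tcp_pos: [0.5195, 0.3199, 0.1613]
tool_rot: [0.975, 0.22, 0.001, -0.0]
contact_force: [-0.9, -0.3, 0.2]
opening: -0.002
```

```bash
python3 -c "
from go import *
rel([.5196,.3187,.127],25.5)
c=r.capture('wrist');cv2.imwrite('pics/w3.png',c['color'][:,:,::-1])
"
```

```text
t 3.3 tcp [0.5195 0.3199 0.1613] yaw 25.5 F [-0.88 -0.33  0.2 ] open -0.0 q7 -0.5 tilt [ 0.001 -0.    -1.   ]
travel [-0.5  1.2 34.3] turn -0.001
```

View pics/w3.png

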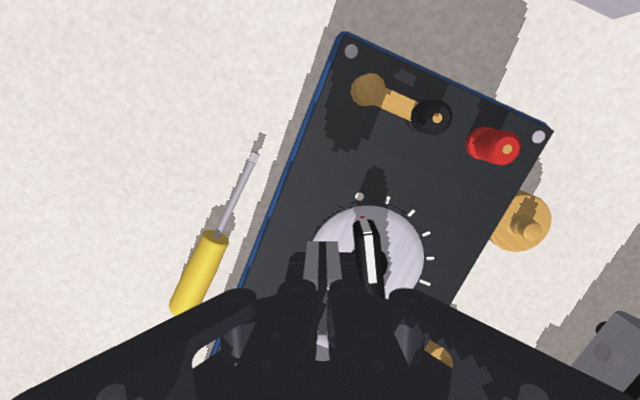

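The shut fingertips (325,245) sit to the left of the bar (368,250) and clear of it, so I can descend.

Request:
arm_command:
  travel:
    - [0,0,15]
    - [0,0,28]
    - [0,0,34]
    - [0,0,34]
    - [0,0,34]
  turn: [0,0,0,0,0]
  gripper: [-1,-1,-1,-1,-1]

```text
clock: 3.77
tcp_pos: [0.519, 0.3201, 0.1263]
tool_rot: [0.975, 0.221, -0.0, -0.0]
contact_force: [0.2, -0.8, 0.7]
opening: -0.0
```

```bash
cat >> go.py <<'E'
AX=np.array([.5535,.310]);P0=123.5
def pose(a,gap=0.4,rr=26,bias=8):
    """a: deg turned clockwise from the start at contact"""
    ps=np.radians(P0-a);u=np.array([np.cos(ps),np.sin(ps)]);n=np.array([u[1],-u[0]])
    p=AX+rr/1000*u-(13.5+gap)/1000*n
    return np.r_[p,.127],P0-a-90-bias
def rows(al,**k):
    rel(*pose(al[-1],**k));o=r.get_obs();M=R.from_quat(o["tool_rot"]).as_matrix();y0=np.degrees(np.arctan2(M[1,0],M[0,0]))
    T=[];U=[]
    for a in al:
        p,y=pose(a,**k);T.append([float(v) for v in (M.T@(p-o["tcp_pos"])*1000).round(1)]);U.append(float(np.radians(-((y-y0+180)%360-180)).round(2)))
    print(T,U)
E
python3 -c "
from go import *
rows([-12,-8,-4,0,3,6])
c=r.capture('wrist');crop(c,'w4',240,440,180,300,4)
c=r.capture('side');crop(c,'s4',230,390,230,400,3.5)
"
```

```text
t 3.77 tcp [0.519  0.3201 0.1263] yaw 25.5 F [ 0.15 -0.8   0.73] open -0.0 q7 -0.52 tilt [-0. -0. -1.]
travel [12.  -1.5 -0.7] turn 0.105
[[4.8, 4.3, -0.7], [6.3, 2.8, -0.7], [7.8, 1.4, -0.7], [9.4, 0.2, -0.7], [10.7, -0.7, -0.7], [12.0, -1.5, -0.7]] [-0.21, -0.14, -0.07, 0.0, 0.05, 0.1]
```

View pics/w4.png

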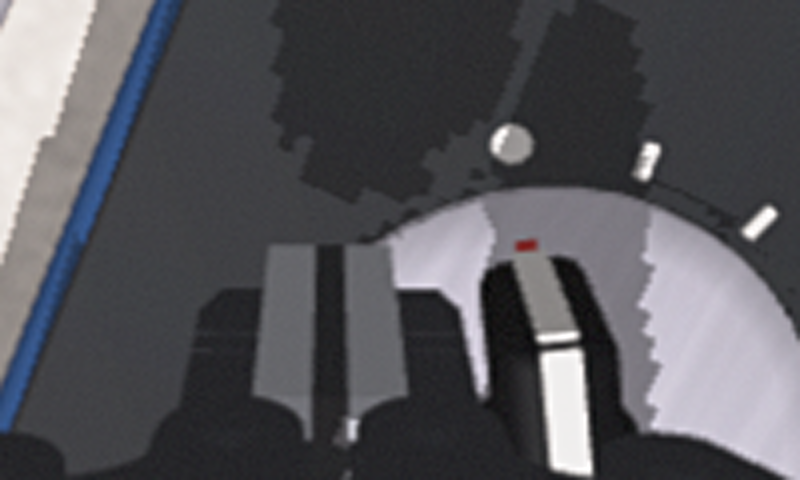

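View pics/s4.png

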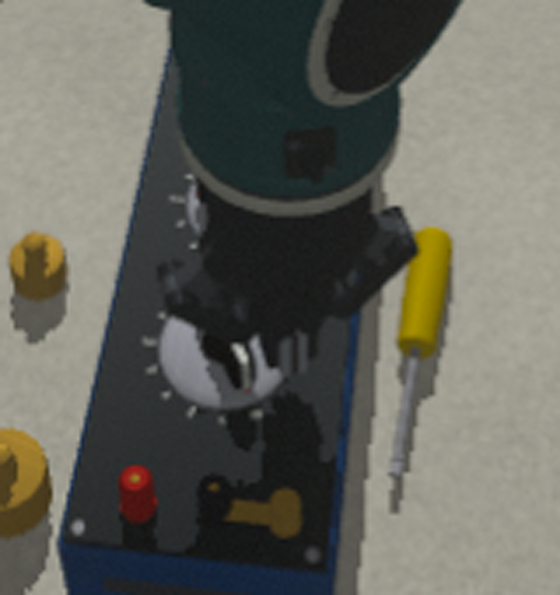

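Request:
arm_command:
  travel:
    - [2,0,-3]
    - [5,0,-3]
    - [8,0.2,-3]
    - [9.4,0.2,-3]
    - [10.7,-0.7,-3]
    - [12,-1.5,-3]
  turn: [0,0,0,0,0.05,0.1]
  gripper: [-1,-1,-1,-1,-1,-1]

```text
clock: 4.37
tcp_pos: [0.5297, 0.3266, 0.1293]
tool_rot: [0.985, 0.17, 0.0, -0.0]
contact_force: [0.8, -0.3, 0.5]
opening: 0.001
```

```bash
sed -i 's/\.127\]/.129]/' go.py; python3 -c "
from go import *
rows([8,10,12,14,16])
c=r.capture('wrist');crop(c,'w5',240,440,180,300,4)
"
```

```text
t 4.37 tcp [0.5297 0.3266 0.1293] yaw 19.6 F [ 0.81 -0.33  0.48] open 0.0 q7 -0.61 tilt [ 0. -0. -1.]
travel [ 3.9 -2.9  0.3] turn 0.177
[[0.3, -0.9, 0.3], [1.2, -1.4, 0.3], [2.1, -1.9, 0.3], [3.0, -2.4, 0.3], [3.9, -2.9, 0.3]] [0.04, 0.07, 0.11, 0.14, 0.18]
```

View pics/w5.png

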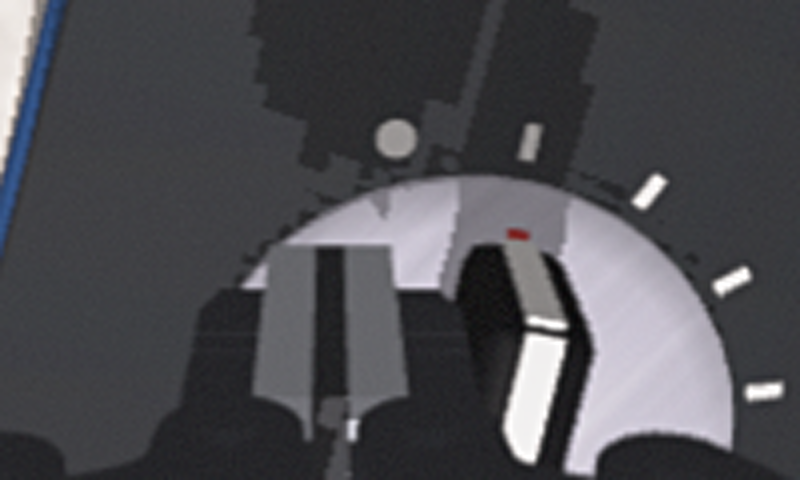

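```bash
cat >> go.py <<'E'
def line(c,a,m=9):
    ps=np.radians(P0-a);u=np.array([np.cos(ps),np.sin(ps)])
    return proj(c,[np.r_[AX+u*t,.121] for t in(.0,.029)]+[np.r_[AX+u*.031,.096]])
E
python3 -c "
from go import *
c=r.capture('wrist')
for a in (0,12,18,24,30):print(a,((line(c,a)-[240,180])*4).round())
c=r.capture('side');crop(c,'s5',230,390,230,400,3.5)
for a in (0,12,24):print(a,((line(c,a)-[230,230])*3.5).round())
"
```

```text
0 [[490. 560.]
 [431. 327.]
 [412. 221.]]
12 [[490. 560.]
 [488. 319.]
 [465. 214.]]
18 [[490. 560.]
 [517. 320.]
 [491. 215.]]
24 [[490. 560.]
 [545. 323.]
 [517. 218.]]
30 [[490. 560.]
 [573. 329.]
 [543. 223.]]
0 [[221. 319.]
 [243. 365.]
 [245. 394.]]
12 [[221. 319.]
 [231. 368.]
 [233. 397.]]
24 [[221. 319.]
 [219. 369.]
 [221. 399.]]
```

View pics/s5.png

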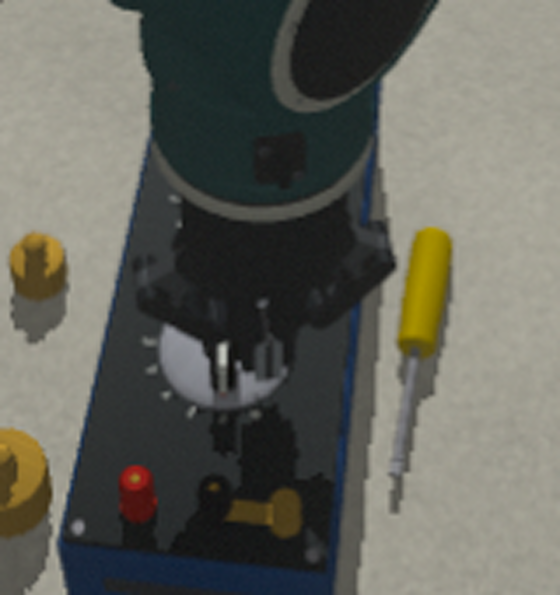

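```bash
sed -i 's/\.129\]/.126]/;s/13\.5+gap/18.5+gap/' go.py; python3 -c "
from go import *
rows([18,21,24,27,30,33,36,38,40])
"
```

```text
t 4.52 tcp [0.5295 0.3266 0.1294] yaw 19.8 F [0.27 0.77 0.56] open -0.0 q7 -0.6 tilt [ 0.  0. -1.]
travel [11.5 -7.9  3.4] turn 0.599
[[0.0, -3.6, 3.4], [1.5, -4.5, 3.4], [3.0, -5.2, 3.4], [4.5, -5.9, 3.4], [6.1, -6.5, 3.4], [7.7, -7.1, 3.4], [9.3, -7.5, 3.4], [10.4, -7.7, 3.4], [11.5, -7.9, 3.4]] [0.22, 0.27, 0.32, 0.37, 0.42, 0.48, 0.53, 0.56, 0.6]
```

Request:
arm_command:
  travel:
    - [0,-2,1.7]
    - [0,-3.6,3.4]
    - [1.5,-4.5,3.4]
    - [3,-5.2,3.4]
    - [4.5,-5.9,3.4]
    - [6,-6.5,3.4]
  turn: [0.1,0.22,0.27,0.32,0.37,0.42]
  gripper: [-1,-1,-1,-1,-1,-1]

```text
clock: 5.02
tcp_pos: [0.5324, 0.3346, 0.1258]
tool_rot: [0.999, -0.038, -0.0, 0.0]
contact_force: [-2.6, -0.6, 0.9]
opening: -0.002
```

```bash
python3 -c "
from go import *
rows([32,34,36,38,40])
c=r.capture('wrist');crop(c,'w6',240,440,180,300,4)
for a in (24,30,36,42,48):print(a,((line(c,a)-[240,180])*4).round()[1])
"
```

```text
t 5.02 tcp [0.5324 0.3346 0.1258] yaw -4.3 F [-2.56 -0.64  0.89] open -0.0 q7 -0.98 tilt [-0.001  0.    -1.   ]
travel [ 5.  -3.8 -0.2] turn 0.178
[[1.4, -1.0, -0.2], [2.3, -1.8, -0.2], [3.1, -2.5, -0.2], [4.0, -3.1, -0.2], [5.0, -3.8, -0.2]] [0.04, 0.07, 0.11, 0.14, 0.18]
24 [494. 331.]
30 [523. 326.]
36 [553. 324.]
42 [582. 324.]
48 [612. 328.]
```

View pics/w6.png

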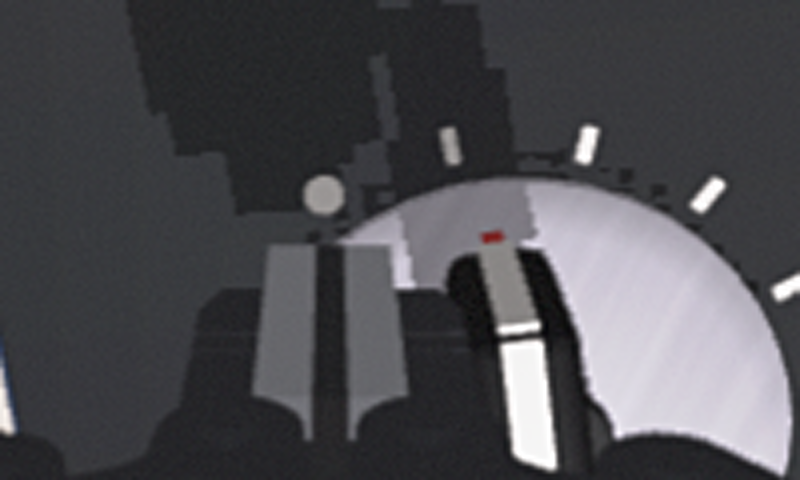

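Contact is at about 2.6 N, and the bar is at about 29°, which agrees with the model (30°). I'll continue past the half-way point at 36°.

Request:
arm_command:
  travel:
    - [1.4,-1,0]
    - [2.3,-1.8,0]
    - [3.1,-2.5,0]
    - [4,-3.1,0]
    - [4.5,-3.5,0]
    - [4.5,-3.5,0]
  turn: [0.04,0.07,0.11,0.14,0.16,0.16]
  gripper: [-1,-1,-1,-1,-1,-1]

```text
clock: 5.57
tcp_pos: [0.5376, 0.3378, 0.1259]
tool_rot: [0.993, -0.117, 0.0, -0.0]
contact_force: [-0.1, 0.0, -0.5]
opening: -0.002
```

```bash
python3 -c "
from go import *
rows([42,45,48,51,54,57,60,62,63])
c=r.capture('wrist');crop(c,'w7',240,440,180,300,4)
for a in (36,42,48,54,72):print(a,((line(c,a)-[240,180])*4).round()[1])
"
```

```text
t 5.57 tcp [0.5376 0.3378 0.1259] yaw -13.4 F [-0.13  0.01 -0.47] open -0.0 q7 -1.12 tilt [ 0. -0. -1.]
travel [10.9 -6.8 -0.1] turn 0.42
[[0.8, -0.9, -0.1], [2.1, -2.0, -0.1], [3.5, -3.0, -0.1], [4.9, -3.9, -0.1], [6.4, -4.7, -0.1], [7.8, -5.5, -0.1], [9.4, -6.2, -0.1], [10.4, -6.6, -0.1], [10.9, -6.8, -0.1]] [0.05, 0.11, 0.16, 0.21, 0.26, 0.32, 0.37, 0.4, 0.42]
36 [498. 330.]
42 [527. 326.]
48 [557. 325.]
54 [586. 327.]
72 [670. 350.]
```

View pics/w7.png

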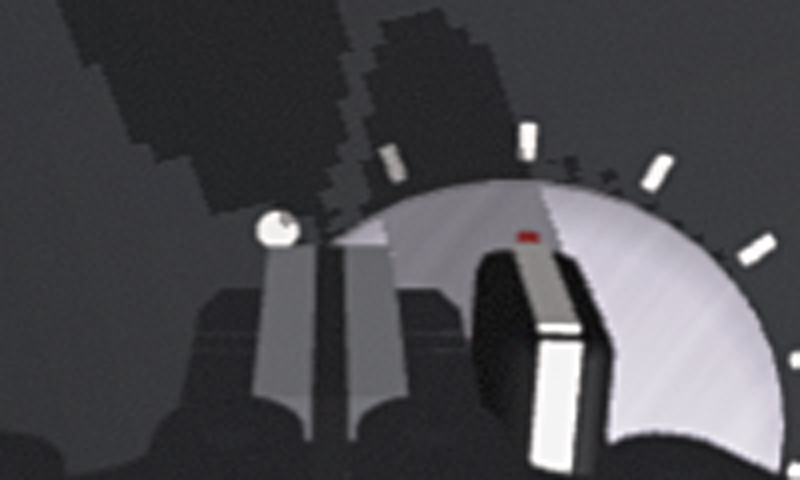

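Now on click 2: the line end at (560,328) matches 48°. Next is the third click.

Request:
arm_command:
  travel:
    - [0.8,-0.9,0]
    - [2.1,-2,0]
    - [3.5,-3,0]
    - [4.9,-3.9,0]
    - [6.4,-4.7,0]
    - [7.8,-5.5,0]
    - [9.4,-6.2,0]
    - [10.4,-6.6,0]
    - [10.9,-6.8,0]
    - [10.9,-6.8,0]
  turn: [0.05,0.11,0.16,0.21,0.26,0.32,0.37,0.4,0.42,0.42]
  gripper: [-1,-1,-1,-1,-1,-1,-1,-1,-1,-1]

```text
clock: 6.45
tcp_pos: [0.5497, 0.3419, 0.1259]
tool_rot: [0.947, -0.322, 0.0, -0.0]
contact_force: [-0.3, -0.2, -0.1]
opening: -0.0
```

```bash
python3 -c "
from go import *
rows([66,69,72,75,78,80])
c=r.capture('wrist');crop(c,'w8',240,440,180,300,4)
for a in (54,60,66,72,78,96):print(a,((line(c,a)-[240,180])*4).round()[1])
"
```

```text
t 6.45 tcp [0.5497 0.3419 0.1259] yaw -37.5 F [-0.31 -0.23 -0.1 ] open -0.0 q7 -1.48 tilt [ 0. -0. -1.]
travel [ 7.8 -5.7 -0.1] turn 0.297
[[1.3, -1.3, -0.1], [2.6, -2.3, -0.1], [4.0, -3.4, -0.1], [5.4, -4.3, -0.1], [6.8, -5.1, -0.1], [7.8, -5.7, -0.1]] [0.05, 0.1, 0.16, 0.21, 0.26, 0.3]
54 [471. 330.]
60 [500. 324.]
66 [529. 320.]
72 [559. 319.]
78 [589. 321.]
96 [673. 343.]
```

View pics/w8.png

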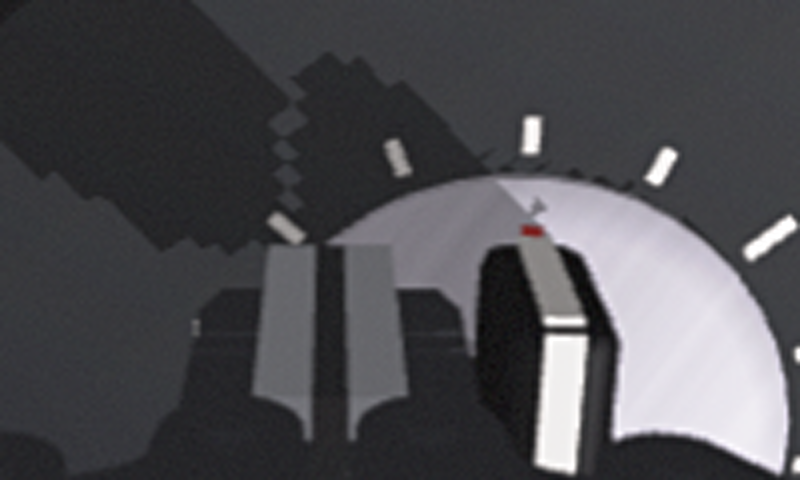

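Click 3 reached: the line end at (566,321) reads about 73°. For the fourth click I'll push to 80° and hold there, then pass 84° by a little.

Request:
arm_command:
  travel:
    - [1.3,-1.3,0]
    - [2.6,-2.3,0]
    - [4,-3.4,0]
    - [5.4,-4.3,0]
    - [6.8,-5.1,0]
    - [7.8,-5.7,0]
  turn: [0.05,0.1,0.16,0.21,0.26,0.3]
  gripper: [-1,-1,-1,-1,-1,-1]

```text
clock: 7.0
tcp_pos: [0.559, 0.3419, 0.1258]
tool_rot: [0.888, -0.46, -0.0, 0.0]
contact_force: [-1.0, 0.9, 0.5]
opening: -0.001
```

```bash
python3 -c "
from go import *
rows([82,84,86,87.5])
c=r.capture('wrist');crop(c,'w9',240,440,180,300,4)
for a in (66,72,78,84,96):print(a,((line(c,a)-[240,180])*4).round()[1])
"
```

```text
t 7.0 tcp [0.559  0.3419 0.1258] yaw -54.7 F [-1.01  0.89  0.54] open -0.0 q7 -1.73 tilt [-0.001  0.    -1.   ]
travel [ 3.7 -2.9 -0.2] turn 0.127
[[1.3, -0.9, -0.2], [2.1, -1.6, -0.2], [3.0, -2.3, -0.2], [3.7, -2.9, -0.2]] [0.03, 0.07, 0.1, 0.13]
66 [449. 337.]
72 [477. 328.]
78 [506. 321.]
84 [536. 318.]
96 [595. 320.]
```

View pics/w9.png

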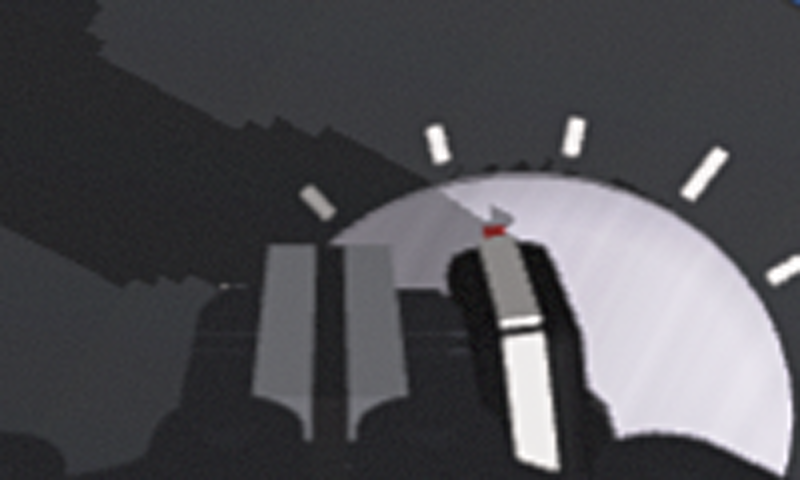

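Request:
arm_command:
  travel:
    - [1.3,-0.9,0]
    - [2.1,-1.6,0]
    - [3,-2.3,0]
    - [3.5,-2.7,0]
    - [3.5,-2.7,0]
  turn: [0.03,0.07,0.1,0.12,0.12]
  gripper: [-1,-1,-1,-1,-1]

```text
clock: 7.47
tcp_pos: [0.5637, 0.3402, 0.1259]
tool_rot: [0.859, -0.512, 0.0, 0.0]
contact_force: [0.2, -0.3, 0.5]
opening: 0.002
```

```bash
python3 -c "
from go import *
rows([82,84,86,87.5])
c=r.capture('wrist');crop(c,'w10',240,440,180,300,4)
for a in (72,84,90,96,102):print(a,((line(c,a)-[240,180])*4).round()[1])
"
```

```text
t 7.47 tcp [0.5637 0.3402 0.1259] yaw -61.6 F [ 0.16 -0.29  0.55] open 0.0 q7 -1.83 tilt [ 0. -0. -1.]
travel [-0.5  0.1 -0.1] turn 0.006
[[-2.6, 2.3, -0.1], [-1.8, 1.5, -0.1], [-1.1, 0.7, -0.1], [-0.5, 0.1, -0.1]] [-0.09, -0.05, -0.02, 0.01]
72 [431. 341.]
84 [488. 325.]
90 [518. 322.]
96 [548. 321.]
102 [577. 323.]
```

View pics/w10.png

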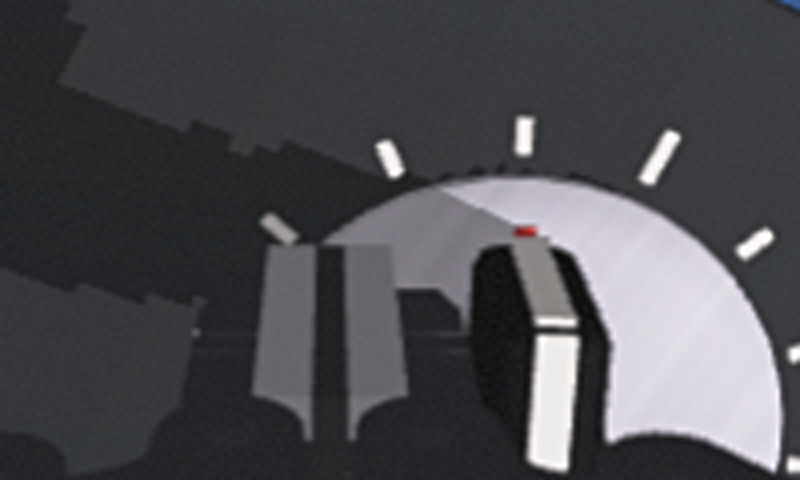

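The line end at (556,321) reads about 97°, which is click 4, and there is no load. I'll back off sideways, then go up.

Request:
arm_command:
  travel:
    - [-4,0,0]
    - [-8,0,0]
    - [-8,0,-10]
    - [-8,0,-30]
    - [-8,0,-60]
    - [-8,0,-90]
    - [-8,0,-120]
    - [-8,0,-130]
    - [-8,0,-130]
    - [-8,0,-130]
  turn: [0,0,0,0,0,0,0,0,0,0]
  gripper: [-1,-1,-1,-1,-1,-1,-1,-1,-1,-1]

```text
clock: 8.35
tcp_pos: [0.5597, 0.3476, 0.2565]
tool_rot: [0.859, -0.512, 0.0, -0.0]
contact_force: [-0.5, 0.6, -0.3]
opening: 0.0
```

```bash
python3 -c "
from go import *
rel([.50,.20,.25],-61)
c=r.capture('wrist');cv2.imwrite('pics/w11.png',c['color'][:,:,::-1])
for a in (72,90,96,102,120):print(a,line(c,a).round(1)[:2])
c=r.capture('side');crop(c,'s11',210,390,200,400,2.8)
"
```

```text
t 8.35 tcp [0.5597 0.3476 0.2565] yaw -61.6 F [-0.51  0.6  -0.26] open 0.0 q7 -1.81 tilt [-0.    -0.001 -1.   ]
travel [101.3 122.7   6.4] turn -0.01
72 [[360.2 221.5]
 [346.5 189.1]]
90 [[360.2 221.5]
 [357.9 186.3]]
96 [[360.2 221.5]
 [361.9 186.2]]
102 [[360.2 221.5]
 [365.8 186.4]]
120 [[360.2 221.5]
 [376.9 189.5]]
```

View pics/w11.png

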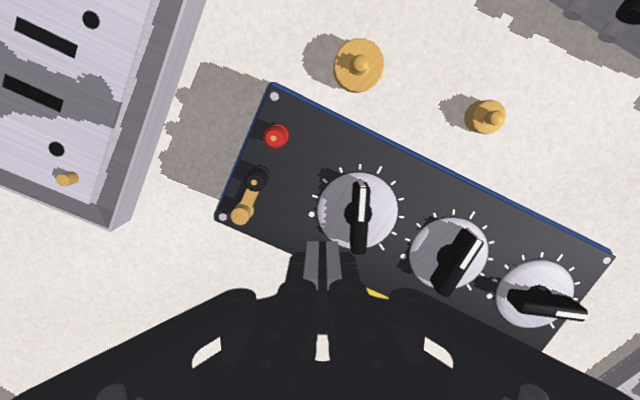

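View pics/s11.png

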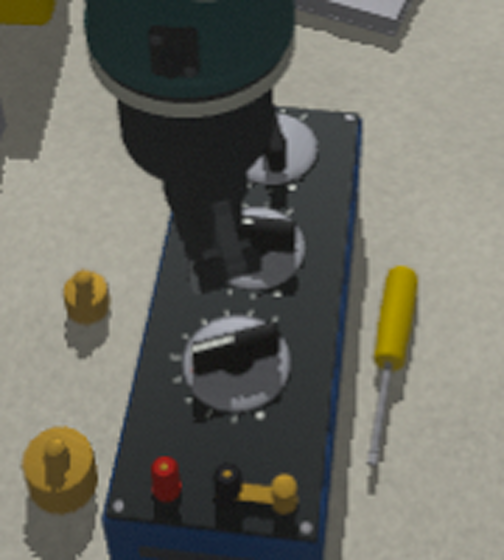

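The line runs vertically at column 362, from row 217 to 182, which matches 96°. The hand is clear, and the neighbouring dial, trimmer and weights look unmoved.

```bash
python3 -c "
from bench import r
print(r.job_done())"
```

```text
the job is handed in; nothing more can be done
None
```

I turned the dial next to the terminals four clicks clockwise and handed the job in with the hand clear above the box. I pushed the pointer half of the bar from the side with the closed fingertips, one click at a time.

- **Dial angle:** the final wrist picture matches 96° from the start (27.5° to 123.5° in world terms), read to about ±3°. On the way, the close-up readings at rest were 24°, 48°, about 73° and about 97°.
- **Fourth click:** the fingers were still loaded, at about 1.3 N, when the bar read about 80°. That is beyond the 77° or so the check requires.
- **Forces:** the highest reading I took while pushing was about 2.7 N. Force is only reported at the end of each move call, so higher peaks within a call would not show.
- **Everything else:** in the last pictures the other two dials, both weights and the trimmer looked unmoved. I judged this by eye. I did not recheck the tray things, the beaker or the saline bottle at the end, but the arm only passed them at height.
- **What disagreed:**
  - The fingers are wider just above the pads than I first took them to be, about 12 mm from centre instead of 7 mm. The first click therefore came earlier than planned, and I corrected the model before continuing.
  - My first fit of the box from the fixed cameras was off by 2–3 pixels, so I used the wrist camera's measurement of the dial instead.

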